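Put the tea tin away in the lower tier of the tea chest

TASK

Lift the hinged flap of the wooden tea chest by its brass knob until it leans back and stays open by itself. Then stand the small tea tin upright on the floor of the lower tier, beside the sugar pot already in there, and leave the flap standing open.

Things in the scene. Friction and masses are not known exactly. Their poses are not given: they have to be found in the camera images.
- flap (a joint): Wooden flap over the chest's lower tier: 116 (front to back) x 196 x 6 mm, 0.16 kg. 0 = shut, level; grows as the front edge lifts; stop at 1.75 rad, leaning away from the robot. No spring: let go below 1.5 it falls shut, above 1.55 it falls back on its stop and stays. Hinge: along the chest's y, at the flap's far edge, level with its underside, 72 mm above the table.
- flap_knob (a point): Centre of the flap's brass ball knob (22 mm diameter, thin stem). Shut: 108 mm above the table, 30 mm above the flap, 30 mm behind its front edge, mid-width. Axes turn with the flap: x from front edge to hinge, y along the hinge, z out of its upper face; the hinge line is at x +86, z -36 mm from here. The ball can turn between fingers closing along y.
- lower_tier (a point): Free place on the lower tier's floor, 6 mm above the table. Chest axes: x away from the robot to the hinge, y left, z up; the fixed chest's yaw varies 17 deg. From here the inner walls are at x -60, +60, y +55, -145 mm; a white sugar pot (54 wide, 44 tall) at y -100. Front and side walls rise to 92 mm above the table, far wall 72. A fixed tray with teaspoons is on the right.
- tea_tin_mid (a point): Centre (half-way up) of the tea tin: plain steel cylinder, 48 mm diameter, 58 mm tall, 0.08 to 0.17 kg, upright on the table left of the chest; z is its axis. Near it stand two other steel tins, one taller (48 x 95 mm tall) and one low and wide (80 x 34 mm tall); the three may swap places. A white cup stands beyond.

How it is judged (in metres and radians):
On the way:
1. the flap is lifted to at least 80 degrees (value of joint flap above 1.4 rad), for 0.2 s.
At the end, for the whole second after the job is handed in: The flap stands open by itself (80 degrees or more), and the small tea tin stands upright (within 10 degrees) on the floor of the lower tier (within 8 mm of resting height), anywhere between its walls beside the sugar pot (value of joint flap above 1.4 rad and x of tea_tin_mid in the frame of lower_tier between -0.045 and 0.045 m and y of tea_tin_mid in the frame of lower_tier between -0.09 and 0.045 m and z of tea_tin_mid in the frame of lower_tier between 0.02 and 0.037 m and angle between tea_tin_mid's own z axis and vertical below 0.17 rad); the robot touches nothing.
It also fails if it takes over 64 s, if anything falls off the work surface, if the arm or the gripper's body presses on something with over 40 N, if the wrist force passes 120 N, or if a joint passes its speed limit or range.

ROBOT

A 6-joint arm with a two-finger parallel gripper is mounted at the origin on the work surface. World frame = base frame: x ahead of the robot, y to its left, z up, the work surface at z = 0. Lengths are in m, angles in degrees, forces in N, time in s.
With the tool pointing down it reaches from about 0.4 to 0.825 m from the base axis. Payload 7 kg.
Tool frame: the origin (TCP) lies at the centre of the arm's flange, where the gripper is bolted on; the fingertips stand 178 mm ahead of it and the grasp point (between the pads) lies 159 mm ahead of it (tip_reach is the distance from the TCP to the fingertips, in m); z points along the fingers, y is the line along which they close (so a half turn about z gives the same grasp; the last joint's range is limited). The gripper opens to 88 mm and grips with 3 to 60 N. Pads are 19 mm wide; open, the fingers measure 130 mm over their backs; the gripper's body (78 mm by 193 mm) begins 47 mm behind the grasp point.
Start: joints at [-51.503, 20.546, 0.682, 0, -70.136, -16.507], TCP at [0.253, -0.626, 0.405] pointing down, gripper open.
Joint ranges: [-176.03, 176.03], [-82.01, 121.73], [-58.28, 71.71], [-173.87, 95.51], [-174.79, -0.11], [-173.66, 173.66]. Speed limits (degrees/s): [136.94, 136.94, 172.46, 180, 180, 180].

INTERFACE

Orientations are given as [roll, pitch, yaw] about the fixed x, y, z axes, in that order (R = Rz(yaw) Ry(pitch) Rx(roll)).
In Python, from plant import * gives the robot as it stands.
- The arm moves only by the shell command python3 -m handwheel 'ROWS'. ROWS is JSON, a list of rows, each a list of 7 numbers: the opening, from -1 (shut) to 1 (fully open), then the shift along the tool's x, y, z as a fraction of full scale, then the turn, a rotation vector about the tool's x, y, z as a fraction of full scale. A call has 1 to 5 rows; each row shifts and turns the commanded pose from where the row before left it, along the tool's axes as they then stand; what a row does not reach is not made up. Full scale, the value 1, is 0.025 m for a shift and 6 degrees for a turn. A row lasts 1/8 s, in which the tool goes at most 62.5 mm and 10.7 degrees, less where a joint would pass 70% of its speed; a pose out of reach is approached as far as the arm can. A call with a number of a shift or a turn outside -1 to 1 is refused whole. A call with a gripper value outside its range is refused whole. The fingers move at their own pace and stop on an object; the grip force is fixed at half the most. Time passes only in rows, so rows that do not move let the fingers close. It gives the time, the measured TCP pose, the force, the opening and the grip force at its end, in the units of the state.
- get_obs(): the state, without advancing time (a new reading comes with each control period).
- snapshot(name): name is "scene" or "top" or "wrist"; returns a dict with "color" (480x640x3 uint8, red, green, blue), "fx", "fy", "cx", "cy" (pixels), "R" (3x3) and "t" (3): a world point X has camera coordinates R X + t; the wrist camera has in their place "tool_from_camera" (4x4, takes a point from camera to tool coordinates, whose origin is the TCP and whose axes are the flange's). Camera axes: x right, y down, z forward; pixel columns grow to the right and rows downward; lengths in m; the calibration is good to about 2 mm. A picture is of the moment at which its call begins: read the wrist's pose just before it. There is no depth.
- close_job(): hands the job in; it is judged then, once.
The state is a dict: "clock": time; "joint_pos": joint angles; "qvel": joint speeds; "tau": joint torques, N m; "tool_pos": TCP position; "orientation": TCP orientation; "force": force on the tool from outside, world axes, zero at the start; "moment": the same for the moment, N m; "opening": finger opening in m; "gripper_force": force on a finger pad.
Only numpy, scipy, OpenCV 4.12 (cv2) and the standard library are available. Lean on these libraries where they do the work, as an engineer would, in place of code of your own. Each camera call takes 0.05 s, during which the arm holds its last target. There are 200 camera calls.

## Working session

There is one attempt and no reset: what is moved stays moved. The work goes in short steps, Python scripts to look and compute and a shell command to move; the robot and the scene stay as the last step left them, time stands still between calls to the robot, and variables do not carry over. Pictures are saved under pics/ and viewed, at most 10 in all, crops included, and the job is handed in when it is done.

```bash
mkdir -p pics; ls; python3 - <<'E'
from plant import *
import cv2,json
for n in("scene","top"):
    s=snapshot(n); cv2.imwrite(f"pics/{n}0.png",s["color"][:,:,::-1])
    print(n,s["fx"],s["fy"],s["cx"],s["cy"],s["R"],s["t"])
o=get_obs();print(o)
E
```

```text
pics
scene 439.9660145647996 439.9660145647996 325.6797651327241 239.98891686577863 [[ 0.41613894  0.90923503  0.01095631]
 [ 0.72940787 -0.32659252 -0.60108359]
 [-0.54294801  0.25812591 -0.79911105]] [-0.26577047 -0.3117896   0.99823031]
top 533.6166675358095 533.6166675358095 328.0687151259507 245.2912384025025 [[-0.00923161 -0.99935912  0.03458515]
 [-0.98909241  0.00404116 -0.14724087]
 [ 0.14700674 -0.03556718 -0.98849582]] [0.03221869 0.54315279 0.96719132]
{'clock': 0.1, 'joint_pos': array([-5.15033168e+01,  2.05877759e+01,  6.40558364e-01, -1.79275791e-02,
       -7.01343361e+01, -1.65067668e+01]), 'qvel': array([ 0.00677149, -0.10826525,  0.21500956,  0.10620946, -0.07012786,
       -0.03098635]), 'tau': array([ 3.44274449e-04, -5.84161234e+01,  2.93752027e+01,  7.01552510e+00,
        1.02232632e-02, -5.21449192e-05]), 'tool_pos': array([ 0.2526913 , -0.62574734,  0.40382222]), 'orientation': array([ 1.79917019e+02, -7.01442416e-03, -1.58016183e+02]), 'force': array([0.14407902, 0.2870212 , 0.52441741]), 'moment': array([ 0.00514009, -0.00925852, -0.00111392]), 'gripper_force': 0.0, 'opening': 0.08737254851657662}
```

View pics/scene0.png

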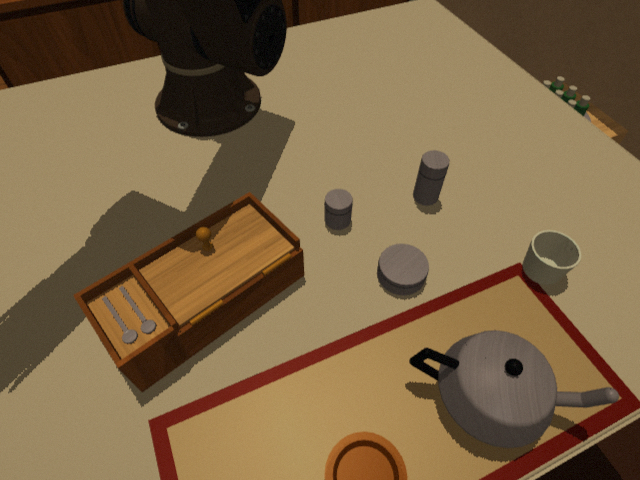

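View pics/top0.png

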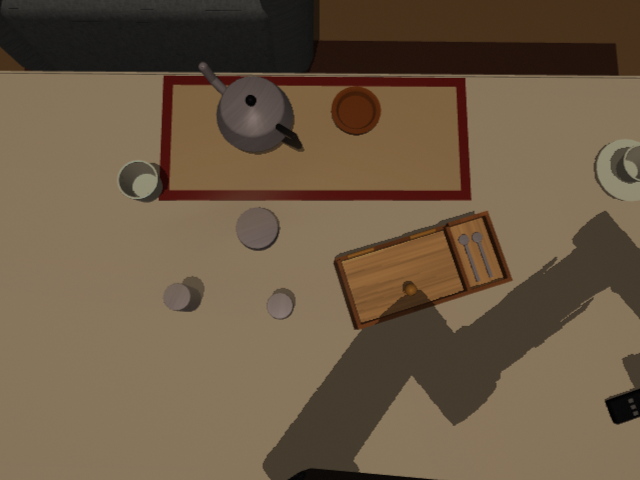

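The scene view shows the knob at (203,233), the small tin with its top at (339,199), the tall tin at (432,178) and the low wide tin at (403,268). In the top view the knob is at (410,289), the small tin at (280,306), and the chest corners are at (337,265), (357,328), (510,278) and (489,213).

```bash
cat > h.py <<'E'
from plant import *
import numpy as np, cv2
from scipy.spatial.transform import Rotation as Ro
def ray(s,p):
    d=s["R"].T@np.array([(p[0]-s["cx"])/s["fx"],(p[1]-s["cy"])/s["fy"],1]); return -s["R"].T@s["t"],d
def onz(s,p,z):
    c,d=ray(s,p); return c+d*(z-c[2])/d[2]
def wristcam():
    o=get_obs(); s=snapshot("wrist"); T=np.eye(4)
    T[:3,:3]=Ro.from_euler("xyz",o["orientation"],degrees=True).as_matrix(); T[:3,3]=o["tool_pos"]
    C=np.linalg.inv(T@s["tool_from_camera"]); s["R"]=C[:3,:3]; s["t"]=C[:3,3]; return s
def go(pos,yaw):
    "shift in the present tool axes (units of 25 mm), turn about tool z (units of 6 deg), to a tool-down pose"
    o=get_obs(); R=Ro.from_euler("xyz",o["orientation"],degrees=True)
    rv=(R.inv()*Ro.from_euler("xyz",[180,0,yaw],degrees=True)).as_rotvec(degrees=True)
    print("at",o["tool_pos"].round(4),o["orientation"].round(1),"shift",(R.inv().apply(np.array(pos)-o["tool_pos"])/.025).round(2),"turn",(rv/6).round(2))
E
python3 - <<'E'
from h import *
t=snapshot("top"); s=snapshot("scene")
print("knob",onz(t,(410,289),.108),onz(s,(203,233),.108))
print("tin",onz(t,(280,306),.058),onz(s,(339,199),.058))
P=[onz(t,p,.092)for p in((337,265),(357,328),(510,278),(489,213))]
print(np.round(P,3))
for a,b in((P[2],P[1]),(P[3],P[0])): print(np.degrees(np.arctan2(-(b-a)[0],(b-a)[1])))
for a,b in((P[1],P[0]),(P[2],P[3])): print(np.degrees(np.arctan2((b-a)[1],(b-a)[0])))
E
```

```text
knob [ 0.45548168 -0.1113217   0.108     ] [ 0.45259948 -0.11161364  0.108     ]
tin [0.42955198 0.11760705 0.058     ] [0.43279944 0.11840729 0.058     ]
[[ 0.5    0.015  0.092]
 [ 0.389 -0.019  0.092]
 [ 0.475 -0.295  0.092]
 [ 0.594 -0.264  0.092]]
17.273715383735386
18.61483237784298
16.90340971864259
14.894316059195814
```

```bash
python3 -c "
from h import *
go([.44,-.115,.36],-163)"
```

```text
at [ 0.2527 -0.6258  0.4041] [ 179.9   -0.  -158. ] shift [-14.6   16.14   1.78] turn [ 0.01 -0.    0.83]
```

```bash

python3 -m handwheel '[[1,-0.86,0.95,0.1,0,0,0],[1,-0.86,0.95,0.1,0,0,0],[1,-0.86,0.95,0.1,0,0,0],[1,-0.86,0.95,0.1,0,0,0],[1,-0.86,0.95,0.1,0,0,0]]'
python3 -m handwheel '[[1,-0.86,0.95,0.1,0,0,0],[1,-0.86,0.95,0.1,0,0,0],[1,-0.86,0.95,0.1,0,0,0],[1,-0.86,0.95,0.1,0,0,0],[1,-0.86,0.95,0.1,0,0,0]]'
python3 -m handwheel '[[1,-0.86,0.95,0.1,0,0,0],[1,-0.86,0.95,0.1,0,0,0],[1,-0.86,0.95,0.1,0,0,0],[1,-0.86,0.95,0.1,0,0,0],[1,-0.86,0.95,0.1,0,0,0]]'
python3 -m handwheel '[[1,-0.86,0.95,0.1,0,0,0],[1,-0.86,0.95,0.1,0,0,0.83],[1,0,0,0,0,0,0],[1,0,0,0,0,0,0]]'
python3 - <<'E'
from h import *
go([.454,-.1115,.36],-163)
s=wristcam(); cv2.imwrite("pics/w1.png",s["color"][:,:,::-1]); np.savez("w1.npz",**s)
for p in([.454,-.1115,.108],):
    q=s["R"]@p+s["t"]; print(q[:2]/q[2]*s["fx"]+[s["cx"],s["cy"]])
E
```

```text
clock: 0.82
tool_pos: [0.3082, -0.4745, 0.392]
orientation: [180.0, -0.0, -158.0]
force: [1.5, 0.7, 0.7]
opening: 0.0877
gripper_force: 0.0
clock: 1.45
tool_pos: [0.3633, -0.3241, 0.3796]
orientation: [-180.0, 0.0, -158.0]
force: [1.4, -0.6, -0.6]
opening: 0.0878
gripper_force: 0.0
clock: 2.08
tool_pos: [0.4185, -0.1738, 0.3672]
orientation: [-180.0, 0.0, -158.0]
force: [1.5, -0.2, 0.0]
opening: 0.0874
gripper_force: 0.0
clock: 2.58
tool_pos: [0.4403, -0.1147, 0.3621]
orientation: [180.0, -0.0, -162.9]
force: [-0.5, 0.3, -0.0]
opening: 0.0876
gripper_force: 0.0
at [ 0.4403 -0.1147  0.3621] [ 180.    -0.  -162.9] shift [-0.56 -0.04  0.08] turn [ 0.   -0.    0.02]
[318.73539552 268.90873455]
```

View pics/w1.png

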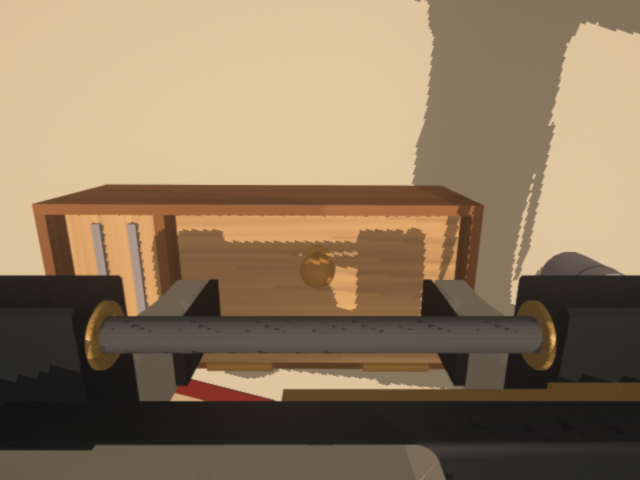

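The wrist view shows the knob at (318,268), against a predicted (319,269). The chest edges line up with the image, so the yaw and position are confirmed. Next I descend and grip.

```bash

python3 -m handwheel '[[1,-0.56,-0.04,0.8,0,0,0],[1,0,0,1,0,0,0],[1,0,0,1,0,0,0],[1,0,0,1,0,0,0],[1,0,0,0,0,0,0]]'
python3 -m handwheel '[[-1,0,0,0,0,0,0],[-1,0,0,0,0,0,0],[-1,0,0,0,0,0,0],[-1,0,0,0,0,0,0],[-1,0,0,0,0,0,0]]'
python3 - <<'E'
from h import *
o=get_obs(); print(o["tool_pos"],o["orientation"],o["opening"],o["gripper_force"])
# arc in tool axes: tool x = -chest x, tool z = -up
f=lambda a: np.array([-(-86*np.cos(a)+36*np.sin(a)), -(86*np.sin(a)+36*np.cos(a))])/25
A=np.linspace(0,1.68,19)
for a,b in zip(A,A[1:]): print(round(b,2),(f(b)-f(a)).round(2))
E
```

```text
clock: 3.25
tool_pos: [0.4532, -0.1123, 0.2658]
orientation: [180.0, -0.2, -163.1]
force: [-0.4, 0.1, 1.1]
opening: 0.0878
gripper_force: 0.0
clock: 3.88
tool_pos: [0.4542, -0.1115, 0.2673]
orientation: [-180.0, 0.0, -163.0]
force: [-0.4, -0.1, 0.6]
opening: 0.0432
gripper_force: 0.0
[ 0.45416059 -0.11146443  0.26733679] [-1.79996842e+02  1.88834640e-02 -1.62982424e+02] 0.043184464389804875 0.0
0.09 [-0.15 -0.31]
0.19 [-0.18 -0.3 ]
0.28 [-0.2  -0.28]
0.37 [-0.23 -0.26]
0.47 [-0.25 -0.24]
0.56 [-0.27 -0.21]
0.65 [-0.29 -0.19]
0.75 [-0.31 -0.16]
0.84 [-0.32 -0.13]
0.93 [-0.33 -0.1 ]
1.03 [-0.34 -0.07]
1.12 [-0.35 -0.04]
1.21 [-0.35 -0.  ]
1.31 [-0.35  0.03]
1.4 [-0.34  0.06]
1.49 [-0.34  0.09]
1.59 [-0.32  0.12]
1.68 [-0.31  0.15]
```

```bash

python3 -m handwheel '[[-1,0,0,0,0,0,0],[-1,0,0,0,0,0,0],[-1,0,0,0,0,0,0],[-1,0,0,0,0,0,0],[-1,0,0,0,0,0,0]]'
python3 -m handwheel '[[-1,-0.15,0,-0.31,0,0,0],[-1,-0.18,0,-0.3,0,0,0],[-1,-0.2,0,-0.28,0,0,0]]'
```

```text
clock: 4.5
tool_pos: [0.4544, -0.112, 0.2673]
orientation: [-179.9, -0.0, -163.0]
force: [1.8, -5.9, -1.1]
opening: 0.0201
gripper_force: 30.0
clock: 4.88
tool_pos: [0.467, -0.1082, 0.2895]
orientation: [-179.9, -0.0, -163.0]
force: [3.1, -6.2, -5.0]
opening: 0.0202
gripper_force: 30.0
```

```bash

python3 -m handwheel '[[-1,-0.23,0,-0.26,0,0,0],[-1,-0.25,0,-0.24,0,0,0],[-1,-0.27,0,-0.21,0,0,0],[-1,-0.29,0,-0.19,0,0,0],[-1,-0.31,0,-0.16,0,0,0]]'
python3 -m handwheel '[[-1,-0.32,0,-0.13,0,0,0],[-1,-0.33,0,-0.1,0,0,0],[-1,-0.34,0,-0.07,0,0,0],[-1,-0.35,0,-0.04,0,0,0]]'
```

```text
clock: 5.5
tool_pos: [0.4989, -0.0985, 0.3158]
orientation: [-179.9, -0.1, -163.0]
force: [0.1, -6.4, -3.0]
opening: 0.0201
gripper_force: 30.0
clock: 6.0
tool_pos: [0.5311, -0.0887, 0.3245]
orientation: [-179.9, -0.1, -163.0]
force: [0.1, -6.0, -0.7]
opening: 0.0201
gripper_force: 30.0
```

```bash

python3 -m handwheel '[[-1,-0.35,0,0,0,0,0],[-1,-0.35,0,0.03,0,0,0],[-1,-0.34,0,0.06,0,0,0],[-1,-0.34,0,0.09,0,0,0],[-1,-0.32,0,0.12,0,0,0]]'
python3 -m handwheel '[[-1,-0.31,0,0.15,0,0,0],[-1,0,0,0,0,0,0],[-1,0,0,0,0,0,0]]'
python3 - <<'E'
from h import *
s=snapshot("scene"); cv2.imwrite("pics/s2.png",s["color"][:,:,::-1])
E
```

```text
clock: 6.62
tool_pos: [0.5724, -0.0761, 0.3174]
orientation: [-179.9, 0.0, -163.0]
force: [0.2, -5.6, 1.3]
opening: 0.0203
gripper_force: 30.0
clock: 7.0
tool_pos: [0.5799, -0.0738, 0.3136]
orientation: [-179.9, 0.0, -163.0]
force: [2.4, -5.2, 2.9]
opening: 0.0205
gripper_force: 30.0
```

View pics/s2.png

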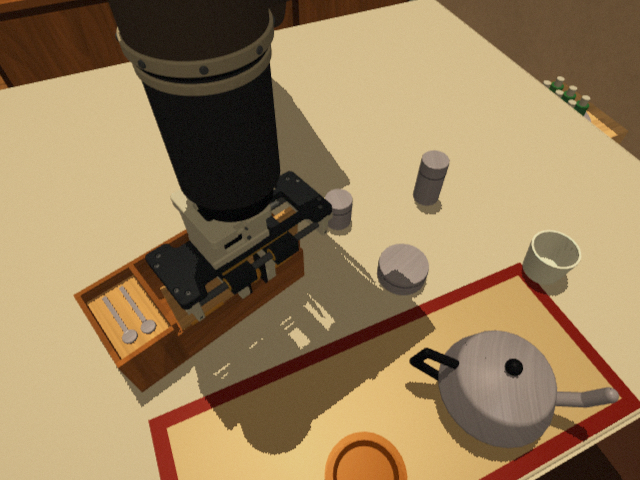

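The flap is up with the gripper over the chest, and the TCP height matches a flap angle of about 1.67 rad. I'll release it and rise.

```bash

python3 -m handwheel '[[1,0,0,0,0,0,0],[1,0,0,0,0,0,0],[1,0,0,0,0,0,0],[1,0,0,0,0,0,0],[1,0,0,0,0,0,0]]'
python3 -m handwheel '[[1,0,0,-0.5,0,0,0],[1,0,0,-1,0,0,0],[1,0,0,-1,0,0,0],[1,0,0,-1,0,0,0],[1,0,0,-1,0,0,0]]'
python3 -c "
from h import *
go([.40,.10,.42],-163)
s=snapshot('scene'); cv2.imwrite('pics/s3.png',s['color'][120:420,40:460][:,:,::-1])"
```

```text
clock: 7.68
tool_pos: [0.5792, -0.0732, 0.3131]
orientation: [180.0, -0.0, -163.0]
force: [-0.4, 0.4, -0.7]
opening: 0.0648
gripper_force: 0.0
clock: 8.3
tool_pos: [0.579, -0.0733, 0.4276]
orientation: [-180.0, 0.1, -163.0]
force: [0.0, -0.1, 0.8]
opening: 0.0877
gripper_force: 0.0
at [ 0.579  -0.0733  0.4276] [-1.80e+02  1.00e-01 -1.63e+02] shift [4.82 8.72 0.3 ] turn [-0.    0.01  0.  ]
```

View pics/s3.png

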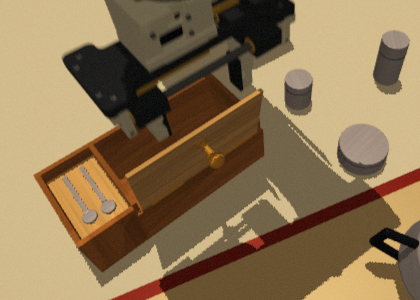

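The flap stands open by itself, leaning back with the knob on its far side at crop (215,157). Now the tin.

```bash
python3 -c "
from h import *
go([.431,.118,.30],-163)"
```

```text
at [ 0.5797 -0.0735  0.4314] [-179.9    0.3 -163. ] shift [3.47 9.08 5.22] turn [-0.02  0.05  0.01]
```

```bash

python3 -m handwheel '[[1,0.6,0.9,0,0,0,0],[1,0.6,0.9,0,0,0,0],[1,0.6,0.9,0,0,0,0],[1,0.6,0.9,0,0,0,0],[1,0.6,0.9,0,0,0,0]]'
python3 -m handwheel '[[1,0.1,0.9,1,0,0,0],[1,0.1,0.9,1,0,0,0],[1,0.1,0.9,1,0,0,0],[1,0.1,0.9,1,0,0,0],[1,0.1,0.9,1,0,0,0]]'
python3 -m handwheel '[[1,0,0,0,0,0,0],[1,0,0,0,0,0,0]]'
python3 - <<'E'
from h import *
go([.431,.118,.207],-163)
s=wristcam(); cv2.imwrite("pics/w2.png",s["color"][:,:,::-1])
for p in([.431,.118,.058],[.455,.118,.058],[.407,.118,.058]):
    q=s["R"]@p+s["t"]; print(q[:2]/q[2]*s["fx"]+[s["cx"],s["cy"]])
E
```

```text
clock: 8.98
tool_pos: [0.4738, 0.0128, 0.4265]
orientation: [180.0, 0.1, -163.0]
force: [-0.4, 0.3, -0.3]
opening: 0.0873
gripper_force: 0.0
clock: 9.6
tool_pos: [0.4295, 0.117, 0.3008]
orientation: [180.0, 0.1, -163.0]
force: [0.2, -0.2, 0.0]
opening: 0.0878
gripper_force: 0.0
clock: 9.85
tool_pos: [0.4301, 0.1164, 0.3017]
orientation: [180.0, 0.1, -162.9]
force: [0.5, 0.4, 0.3]
opening: 0.0875
gripper_force: 0.0
at [0.4301 0.1164 0.3017] [ 1.800e+02  1.000e-01 -1.629e+02] shift [-0.05  0.05  3.79] turn [0.   0.01 0.01]
[322.32674261 254.30577443]
[310.76679375 289.90902229]
[334.50910699 216.78556186]
```

View pics/w2.png

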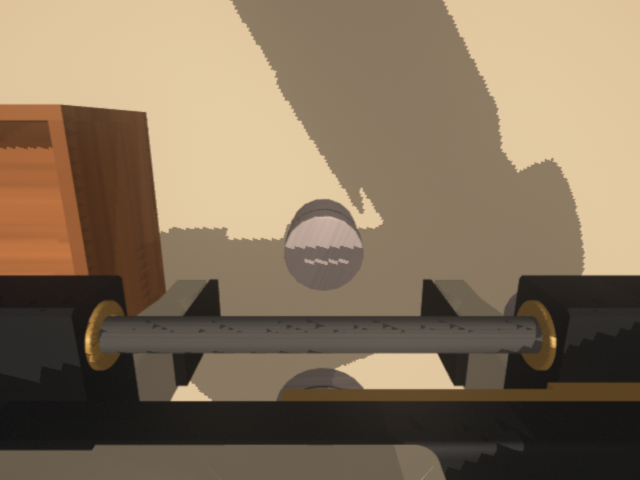

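The tin's top is centred at about (324,252), against a predicted (322,254). The grasp is on target, so I descend and close.

```bash

python3 -m handwheel '[[1,0,0.02,0.95,0,0,0],[1,0,0,0.95,0,0,0],[1,0,0,0.95,0,0,0],[1,0,0,0.95,0,0,0],[1,0,0,0,0,0,0]]'
python3 -m handwheel '[[-1,0,0,0,0,0,0],[-1,0,0,0,0,0,0],[-1,0,0,0,0,0,0],[-1,0,0,0,0,0,0],[-1,0,0,0,0,0,0]]'
python3 -m handwheel '[[-1,0,0,0,0,0,0],[-1,0,0,0,0,0,0],[-1,0,0,-0.3,0,0,0],[-1,0,0,-0.5,0,0,0],[-1,0,0,-0.5,0,0,0]]'
python3 - <<'E'
from h import *
a=np.radians(17); X=np.array([np.cos(a),np.sin(a)]); Y=np.array([-X[1],X[0]])
K=np.array([.454,-.1115])   # knob shut
H=K+.086*X                  # hinge
print("hinge x",H@X,"knob y",K@Y)
P=np.array([[.5,.015],[.389,-.019],[.475,-.295],[.594,-.264]])
print("corner chest coords\n",np.c_[P@X,P@Y].round(3))
E
```

```text
clock: 10.52
tool_pos: [0.4296, 0.1161, 0.2052]
orientation: [-180.0, -0.1, -163.0]
force: [0.4, -0.3, 0.4]
opening: 0.0873
gripper_force: 0.0
clock: 11.15
tool_pos: [0.4296, 0.1169, 0.2059]
orientation: [180.0, 0.0, -163.0]
force: [-0.6, 1.0, 2.5]
opening: 0.0474
gripper_force: 30.0
clock: 11.78
tool_pos: [0.4295, 0.1168, 0.2391]
orientation: [180.0, 0.0, -163.0]
force: [0.4, -0.3, -0.8]
opening: 0.0471
gripper_force: 30.0
hinge x 0.48756291413063285 knob y -0.23936473423400095
corner chest coords
 [[ 0.483 -0.132]
 [ 0.366 -0.132]
 [ 0.368 -0.421]
 [ 0.491 -0.426]]
```

```bash

python3 -m handwheel '[[-1,0,0,-0.9,0,0,0],[-1,0,0,-0.9,0,0,0],[-1,0,0,-0.9,0,0,0],[-1,0,0,-0.9,0,0,0],[-1,0,0,0,0,0,0]]'
python3 -c "
from h import *
go([.4707,-.0688,.325],-163)"
```

```text
clock: 12.4
tool_pos: [0.4298, 0.117, 0.3304]
orientation: [179.9, 0.2, -163.0]
force: [0.1, 0.6, -2.4]
opening: 0.0471
gripper_force: 30.0
at [0.4298 0.117  0.3304] [ 179.9    0.2 -163. ] shift [ 0.61 -7.58  0.2 ] turn [0.01 0.04 0.  ]
```

```bash

python3 -m handwheel '[[-1,0.06,-0.76,0,0,0,0],[-1,0.06,-0.76,0,0,0,0],[-1,0.06,-0.76,0,0,0,0],[-1,0.06,-0.76,0,0,0,0],[-1,0.06,-0.76,0,0,0,0]]'
python3 -m handwheel '[[-1,0.06,-0.76,0,0,0,0],[-1,0.06,-0.76,0,0,0,0],[-1,0.06,-0.76,0,0,0,0],[-1,0.06,-0.76,0,0,0,0],[-1,0.07,-0.74,0,0,0,0]]'
python3 -m handwheel '[[-1,0,0,0,0,0,0],[-1,0,0,0,0,0,0]]'
python3 - <<'E'
from h import *
go([.4707,-.0688,.212],-163)
s=wristcam(); im=s["color"][:,:,::-1].copy()
a=np.radians(17); X=np.array([np.cos(a),np.sin(a)]); Y=np.array([-X[1],X[0]])
def pr(x,y,z):
    q=s["R"]@np.r_[x*X+y*Y,z]+s["t"]; return (q[:2]/q[2]*s["fx"]+[s["cx"],s["cy"]]).round().astype(int)
for c,y in ((.37,-.1394),(.37,-.3394)):
    cv2.circle(im,tuple(int(v) for v in pr(c,y,.092)),4,(0,255,0),-1)
cv2.circle(im,tuple(int(v) for v in pr(.43,-.2944,.05)),4,(255,0,0),-1)
cv2.imwrite("pics/w3.png",im)
E
```

```text
clock: 13.02
tool_pos: [0.4498, 0.023, 0.3277]
orientation: [180.0, -0.1, -163.0]
force: [0.5, 0.2, -1.0]
opening: 0.0474
gripper_force: 30.0
clock: 13.65
tool_pos: [0.4701, -0.0696, 0.3276]
orientation: [180.0, -0.1, -163.0]
force: [-0.4, 0.1, -1.0]
opening: 0.0475
gripper_force: 30.0
clock: 13.9
tool_pos: [0.4701, -0.0687, 0.3278]
orientation: [180.0, -0.0, -163.0]
force: [-0.4, -1.2, -0.6]
opening: 0.0471
gripper_force: 30.0
at [ 0.4701 -0.0687  0.3278] [ 180.   -0. -163.] shift [-0.03 -0.01  4.63] turn [ 0.   -0.01 -0.  ]
```

View pics/w3.png

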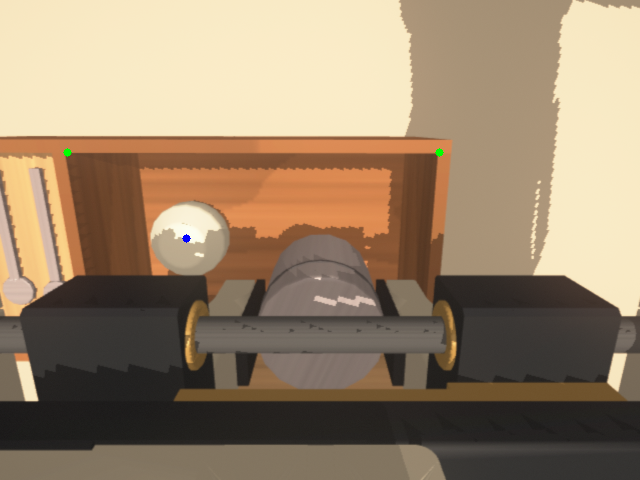

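The wrist view shows the inner front corners on my predicted marks at (67,152) and (440,152). The pot is within about 4 px of its mark at (186,238), and the tin hangs clear between pot and wall. I'll lower it.

```bash

python3 -m handwheel '[[-1,0,0,1,0,0,0],[-1,0,0,1,0,0,0],[-1,0,0,1,0,0,0],[-1,0,0,1,0,0,0],[-1,0,0,0.35,0,0,0]]'
python3 -m handwheel '[[-1,0,0,0.1,0,0,0],[-1,0,0,0.1,0,0,0],[-1,0,0,0.05,0,0,0],[-1,0,0,0,0,0,0]]'
```

```text
clock: 14.58
tool_pos: [0.4699, -0.0685, 0.2183]
orientation: [180.0, -0.1, -163.0]
force: [-0.0, -0.6, -1.0]
opening: 0.0473
gripper_force: 30.0
clock: 15.08
tool_pos: [0.4705, -0.0689, 0.2135]
orientation: [-180.0, 0.0, -163.0]
force: [0.9, -0.4, -1.0]
opening: 0.0471
gripper_force: 30.0
```

```bash

python3 -m handwheel '[[-1,0,0,0.04,0,0,0],[-1,0,0,0,0,0,0],[-1,0,0,0,0,0,0]]'
python3 -m handwheel '[[-1,0,0,0.04,0,0,0],[-1,0,0,0,0,0,0],[-1,0,0,0,0,0,0]]'
```

```text
clock: 15.45
tool_pos: [0.4704, -0.0689, 0.2122]
orientation: [-180.0, -0.0, -163.0]
force: [0.2, 0.5, -1.5]
opening: 0.0474
gripper_force: 30.0
clock: 15.82
tool_pos: [0.4704, -0.0689, 0.2119]
orientation: [-180.0, 0.0, -163.0]
force: [-2.0, 1.4, 10.2]
opening: 0.047
gripper_force: 30.0
```

Contact reads 10 N. I'll open part-way only, so the fingers stay clear of pot and wall, and rise.

```bash

python3 -m handwheel '[[0.35,0,0,0,0,0,0],[0.35,0,0,0,0,0,0],[0.35,0,0,0,0,0,0],[0.35,0,0,0,0,0,0],[0.35,0,0,0,0,0,0]]'
python3 -m handwheel '[[0.35,0,0,-0.3,0,0,0],[0.35,0,0,-0.5,0,0,0],[0.35,0,0,-1,0,0,0],[0.35,0,0,-1,0,0,0],[0.35,0,0,-1,0,0,0]]'
python3 -m handwheel '[[0.35,0,0,-1,0,0,0],[0.35,0.5,0,-1,0,0,0],[0.35,1,0,-0.5,0,0,0],[0.35,0.5,0,0,0,0,0],[0.35,0,0,0,0,0,0]]'
python3 - <<'E'
from h import *
s=wristcam(); im=s["color"][:,:,::-1]
s2=snapshot("scene")["color"][120:420,40:360][:,:,::-1]
cv2.imwrite("pics/w4.png",np.hstack([cv2.resize(im,(400,300)),s2]))
E
```

```text
clock: 16.45
tool_pos: [0.4704, -0.0689, 0.2111]
orientation: [-180.0, -0.0, -163.0]
force: [-0.2, -0.4, 0.1]
opening: 0.0595
gripper_force: 0.0
clock: 17.08
tool_pos: [0.4703, -0.0689, 0.308]
orientation: [-180.0, 0.1, -163.0]
force: [0.5, 0.1, -0.2]
opening: 0.0593
gripper_force: 0.0
clock: 17.7
tool_pos: [0.4218, -0.0837, 0.3689]
orientation: [180.0, 0.0, -163.0]
force: [0.6, -0.4, -0.1]
opening: 0.0592
gripper_force: 0.0
```

View pics/w4.png

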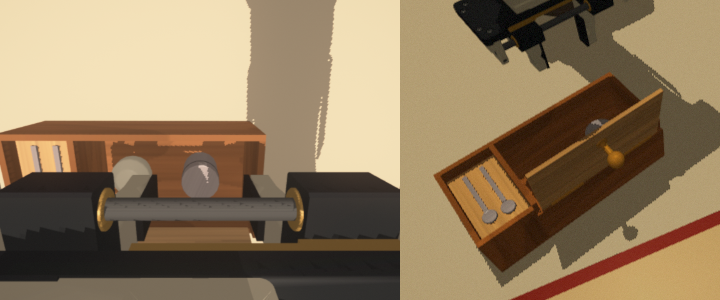

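The wrist half shows the tin upright on the tier floor beside the pot at (200,175). The scene half shows the flap open with its knob at (615,158) and the robot clear. I'm handing in.

```bash
python3 -c "
from plant import *
print(close_job())"
```

```text
the job is handed in; nothing more can be done
None
```

The job is handed in: the flap stands open on its stop and the small tea tin is upright on the lower tier's floor beside the sugar pot, with the robot clear, at about 18 s of the 64 s allowed (no verdict was returned).

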